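# Release a steel tube from a push-fit air port

### The job

The lung inflation is over: take the used steel tube out of its push-fit port and stand it in the steel instrument jar. Slide the orange release clip fully home on that fitting so that it holds the blue collet ring down, leave it there, and only then draw the tube straight up and out; do not ram the clip, do not wrench at a tube that is still locked, lower the tube into the jar rather than dropping it, and leave the other things alone.

Things in the scene. Friction and masses are not known exactly. Their poses are not given: they have to be found in the camera images.
- manifold: Aluminium air manifold fixed to the bench, 60 (x) x 200 (y) x 24 mm high, origin under its centre, z up. Three push-fit fittings stand on top in a row along its y, 60 mm apart: two with short black blanking plugs, one with the steel tube (its place varies). Gauge on the far +x side, feed pipe at the +y end; the -x side faces the robot and is free.
- fitting: Fitting that holds the tube. It sits in a soft rubber bush and yields along x when pushed, 5.5 mm per 10 N. Origin on its upright axis, always 30 mm above the bench; axes as the manifold's. Upwards from the origin: brass hexagon 32 mm wide, 0-18 mm; grey neck dia 22, 18-32 mm; grey rim dia 32, 32-38 mm; then the blue collet flange, dia 28, 4 mm thick.
- collet_top (a point): Centre of the collet flange's top, 48.5 mm above the fitting's origin while the collet is up; it goes down with the collet.
- collet (a joint): How far the blue collet ring is pressed down, in m: 0 (up) to 0.0065 (stop). A spring lifts it, 4 N at the top, 8 N at the bottom. Teeth inside the fitting lock the tube until it is down 0.0035; from there on the tube is free.
- clip_grip (a point): Grasp point of the orange plastic release clip (90 g), lying on the bench: centre of its upright handle, a slab 44 long (x) x 14 thick (y) x 42 mm high; 24 mm above the clip's underside. Clip x axis: from handle to fork; z up. It reaches from 22 mm behind this point to 106 mm ahead, 45 mm wide and 30 mm high at the fork. Grip it firmly.
- clip_seat (a point): Point of the clip that lies on the fitting's axis when fully home: 85 mm ahead of clip_grip along x, 6 mm above the clip's underside (18 below clip_grip), level with the lower fork's top. Lower fork: 6 mm thick, slot 25 wide, flared tips 21 mm beyond. Upper fork: slot 19 wide, tips 16 mm beyond; its underside slopes from 25.6 (tips) down to 17.7 mm above the clip's underside.
- clip: The same clip; origin under the handle. Use: offer it level, lower fork under the rim, upper fork over the collet, from the manifold's -x side along +x, seat point 31 to 32 mm above the fitting's origin. It wedges the collet down under 5 to 17 N of push and is home when the slot end meets the neck; only in the last 2 mm is the collet down enough, then it stays on; short of that it slides back. Never push with more than 22 N.
- tube_mid (a point): Centre of the upright steel tube, 15 mm diameter, 130 mm long, 70 g, black band at its middle; z along the tube. In the fitting it is 67 mm above the fitting's origin. Grip its bare part above the collet and clip. Raised 46 mm it is clear of the collet. Free, it comes with under 5 N; locked, it must not be pulled with more than 30 N.
- tube: The tube's own frame: origin at the centre of its lower end, 65 mm below tube_mid; 2 mm above the fitting's origin at the start.
- jar: Open steel instrument jar standing loose on the bench, 80 mm outside diameter, 85 mm high, wall 3 mm, floor 6 mm thick, 350 g; origin under its centre.
- pot: Small white specimen pot with a red screw lid, 50 mm diameter, 55 mm high, near the jar and the manifold; leave it alone. Origin under its centre.
- dish: Flat lidded glass dish, 93 mm diameter, 19 mm high, lying in front of the manifold; leave it alone. Origin under its centre.
- probe: Dissecting needle with a wooden handle, 160 mm long, 10 mm thick, lying on the left; leave it alone. Origin under its middle.
Not all that is in view belongs to the job. What is meant by the clip is not green, and is the smaller of those in its own colour.

How it is judged:
By the outcome, as a careful person would: the job done as asked, in the order asked, and still so for the second after the job is handed in, with the robot touching nothing.
It also fails if it takes over 67 s, if anything falls off the work surface, if the arm or the gripper's body presses on something with over 40 N, if the wrist force passes 120 N, or if a joint passes its speed limit or range.

### The arm

A 7-joint arm with a two-finger parallel gripper is mounted at the origin on the work surface. World frame = base frame: x ahead of the robot, y to its left, z up, the work surface at z = 0. Lengths are in m, angles in rad, forces in N, time in s.
With the tool pointing down it reaches from about 0.4 to 0.925 m from the base axis. Payload 4.1 kg.
Tool frame: the origin (TCP) lies midway between the tips of the shut fingers; the grasp point (between the pads) lies 19 mm behind it; z points along the fingers, y is the line along which they close (so a half turn about z gives the same grasp; the last joint's range is limited). The gripper opens to 85 mm and grips with 20 to 120 N. Pads are 22 mm wide; open, the fingers measure 114 mm over their backs; the gripper's body (76 mm by 85 mm) begins 54 mm behind the grasp point. The pads swing forward as they close: fully open they stand 13 mm farther back than shut.
Start: joints at [-1.345, 0.398, 0.045, 1.537, -0.019, 1.207, -0.051], TCP at [0.207, 0.616, 0.231] pointing down, gripper open.
Joint ranges: [-2.82, 2.82], [-0.49, 2.23], [-1.37, 1.46], [0, 2.46], [-1.36, 4.5], [0.23, 2], [-2.94, 2.94]. Speed limits (rad/s): [2.57, 2.57, 3.14, 3.14, 3.14, 3.14, 3.14].

### API

Orientations are given as a unit quaternion [x, y, z, w].
In Python, from station import robot, optics gives the robot as it stands.
- The arm moves only by the tool play_rows, never from a script. Its argument "deltas" is a list of rows, each a list of 5 numbers: the shift along the tool's x, y, z in cm, then the turn about the tool's z in rad, then the gripper command: -1 is shut, 1 is fully open, values between are in proportion. A call has 1 to 12 rows; each row is the pose to reach, as a shift and turn from the pose commanded when the call began, along the tool's axes at that moment; what a row does not reach only later rows make up. A row lasts 1/12 s, in which the tool goes at most 41.7 mm and 7.16 degrees, less where a joint would pass 70% of its speed; a pose out of reach is approached as far as the arm can. A call with a gripper value outside its range is refused whole. The fingers move at their own pace and stop on an object; "newtons" is the grip in N (left out, the last holds). Time passes only in rows, so rows that repeat a pose let the fingers close. It gives the time, the measured TCP pose, the force, the opening and the grip force at its end, in the units of the state.
- robot.sense(): the state, without advancing time (a new reading comes with each control period).
- optics.camera(name): name is "scene" or "side" or "wrist"; returns a dict with "img" (480x640x3 uint8, red, green, blue), "fovy" (degrees; the focal length in pixels is half the picture's height over the tangent of half this angle, whatever the lens; pixels are square), "cx", "cy" (the principal point, pixels), "rvec" (rotation vector, rad) and "tvec" (3), from world to camera coordinates, as OpenCV has them. Camera axes: x right, y down, z forward; pixel columns grow to the right and rows downward; lengths in m; the calibration is good to about 2 mm. The wrist camera is an equidistant fisheye: a pixel r from the principal point sees the ray r / f radians off the axis. A picture is of the moment at which its call begins. There is no depth.
- robot.sign_off(): hands the job in; it is judged then, once.
Trained networks look in a picture, given as the dict that the camera call returned (one of the last four; its "shot" number tells which), for a name from the list of things; names that differ only in an ending like _2 or _b are one class to them, and where a whole thing is asked for, a point or a joint stands for the part that bears it (a point fixed in the world has none). Each returns a list of dicts, best first, with "conf" (0 to 1); they miss things now and then, are a little off and sometimes report something else, mostly with a low value. They report only what shows in the picture. A call takes as long as a camera call. They do not tell look-alikes from the thing itself.
- optics.recognise(picture, name): "rect" ([left, top, right, bottom] in pixels, round what is visible of it).
- optics.trace(picture, name): "mask" (480x640 bool, what is visible of it) and "rect" ([left, top, right, bottom] in pixels, round what is visible of it).
- optics.place_of(picture, name): "position" ([column, row] in pixels: a listed point, or the origin of a listed thing).
The state is a dict: "time_s": time; "qpos": joint angles; "joint_vel": joint speeds; "effort": joint torques, N m; "tcp_pos": TCP position; "tcp_rot": TCP orientation; "contact_force": force on the tool from outside, world axes, zero at the start; "moment": the same for the moment, N m; "finger_gap": opening from 0.0 (shut) to 1.0 (fully open); "finger_force": force on a finger pad.
Only numpy, scipy, OpenCV 4.12 (cv2) and the standard library are available. Lean on these libraries where they do the work, as an engineer would, in place of code of your own. Each camera call takes 0.05 s, during which the arm holds its last target. There are 200 camera calls.

## Working session

There is one attempt and no reset: what is moved stays moved. The work goes in short steps, Python scripts to look and compute and a tool call to move; the robot and the scene stay as the last step left them, time stands still between calls to the robot, and variables do not carry over. Pictures are saved under pics/ and viewed, at most 10 in all, crops included, and the job is handed in when it is done.

Besides the shell and the picture viewer there is one more tool, called after "Request:" as name(argument=value, ...) on one line, values as JSON. play_rows: Moves the arm, as the interface text tells. Its arguments: {"type":"object","properties":{"deltas":{"type":"array"},"newtons":{"type":"number"}},"required":["deltas"]}

```bash
mkdir -p pics
cat > h.py <<'E'
import numpy as np, cv2
from station import robot, optics
from scipy.spatial.transform import Rotation as R
def K(p):
    f=240/np.tan(np.radians(p["fovy"])/2); return f,p["cx"],p["cy"]
def ray(p,uv,fish=False):
    f,cx,cy=K(p); Rm=cv2.Rodrigues(np.array(p["rvec"],float))[0]; t=np.array(p["tvec"],float).ravel()
    d=np.array([uv[0]-cx,uv[1]-cy])
    if fish:
        r=np.hypot(*d)+1e-9; a=r/f; v=np.array([*(d/r*np.sin(a)),np.cos(a)])
    else: v=np.array([d[0]/f,d[1]/f,1]); v/=np.linalg.norm(v)
    return -Rm.T@t, Rm.T@v
def atz(p,uv,z,fish=False):
    o,d=ray(p,uv,fish); return o+d*(z-o[2])/d[2]
def tri(rs):
    A=sum(np.eye(3)-np.outer(d,d) for o,d in rs); b=sum((np.eye(3)-np.outer(d,d))@o for o,d in rs)
    x=np.linalg.solve(A,b); return x,[np.linalg.norm((np.eye(3)-np.outer(d,d))@(x-o)) for o,d in rs]
def proj(p,X,fish=False):
    f,cx,cy=K(p); Rm=cv2.Rodrigues(np.array(p["rvec"],float))[0]; v=Rm@np.array(X)+np.array(p["tvec"],float).ravel()
    if fish:
        r=np.hypot(v[0],v[1]); a=np.arctan2(r,v[2]); return np.array([cx+f*a*v[0]/r,cy+f*a*v[1]/r])
    return np.array([cx+f*v[0]/v[2],cy+f*v[1]/v[2]])
def save(p,n): cv2.imwrite(f"pics/{n}.png",p["img"][:,:,::-1])
E
python3 - <<'E'
from h import *
np.set_printoptions(precision=4,suppress=True)
s=robot.sense(); print(s["tcp_pos"],s["tcp_rot"],s["time_s"],s["finger_gap"])
P={n:optics.camera(n) for n in("scene","side","wrist")}
for n,p in P.items(): save(p,n+"0"); print(n,p["fovy"],-cv2.Rodrigues(np.array(p["rvec"]))[0].T@np.array(p["tvec"]).ravel())
for nm in ["manifold","fitting","collet_top","clip_grip","clip_seat","clip","tube_mid","tube","jar","pot","dish","probe"]:
    L={n:optics.place_of(p,nm) for n,p in P.items()}
    print(nm,{n:[(np.round(d["position"]).tolist(),round(d["conf"],2)) for d in l[:3]] for n,l in L.items()})
    if L["scene"] and L["side"]:
        print("  tri",*tri([ray(P[n],L[n][0]["position"]) for n in("scene","side")]))
E
```

```text
[0.2072 0.6154 0.2302] [ 0.1616  0.9869 -0.001  -0.0001] 0.0 1.0014774536951652
scene 44.339890261109026 [1.3744 0.529  1.0886]
side 50.73867102152189 [-0.1639 -0.9696  0.9024]
wrist 65.70646984690485 [0.1362 0.6396 0.3724]
manifold {'scene': [([288.0, 290.0], 0.66), ([225.0, 234.0], 0.64)], 'side': [([350.0, 258.0], 0.59), ([381.0, 320.0], 0.15)], 'wrist': []}
  tri [ 0.5753 -0.0495  0.0029] [np.float64(0.001798847615738758), np.float64(0.0017988476157386512)]
fitting {'scene': [([268.0, 273.0], 0.66)], 'side': [([358.0, 259.0], 0.67)], 'wrist': []}
  tri [ 0.573  -0.1014  0.0317] [np.float64(0.004123254455863656), np.float64(0.004123254455863635)]
collet_top {'scene': [([269.0, 261.0], 0.5)], 'side': [([362.0, 246.0], 0.57)], 'wrist': []}
  tri [ 0.5765 -0.1009  0.0769] [np.float64(0.001384063660407826), np.float64(0.0013840636604078847)]
clip_grip {'scene': [([227.0, 170.0], 0.91), ([223.0, 228.0], 0.73), ([265.0, 276.0], 0.7)], 'side': [([337.0, 318.0], 0.66), ([383.0, 310.0], 0.63), ([356.0, 399.0], 0.63)], 'wrist': []}
  tri [ 0.3495 -0.357   0.1195] [np.float64(0.0359042082651
[... 1052 characters left out ...]
983149948), np.float64(0.0008669376983147848)]
pot {'scene': [([387.0, 357.0], 0.96)], 'side': [([307.0, 205.0], 0.66)], 'wrist': []}
  tri [0.6261 0.2549 0.0072] [np.float64(0.002197495010845212), np.float64(0.002197495010845133)]
dish {'scene': [([347.0, 261.0], 0.72)], 'side': [([285.0, 268.0], 0.76)], 'wrist': [([49.0, 416.0], 0.55)]}
  tri [ 0.4002  0.0222 -0.0076] [np.float64(0.0004600229545128372), np.float64(0.0004600229545128296)]
probe {'scene': [([486.0, 326.0], 0.49), ([349.0, 262.0], 0.29)], 'side': [([381.0, 318.0], 0.75), ([229.0, 205.0], 0.64)], 'wrist': [([229.0, 408.0], 0.61)]}
  tri [ 0.5214  0.142  -0.1365] [np.float64(0.3125723863057899), np.float64(0.31257238630578976)]
```

View pics/scene0.png

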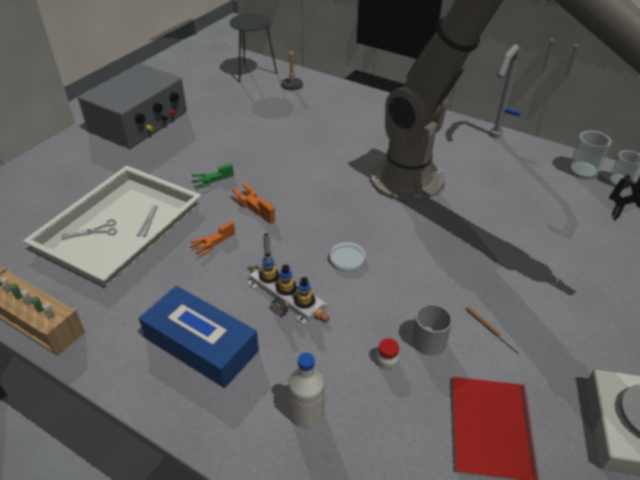

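View pics/side0.png

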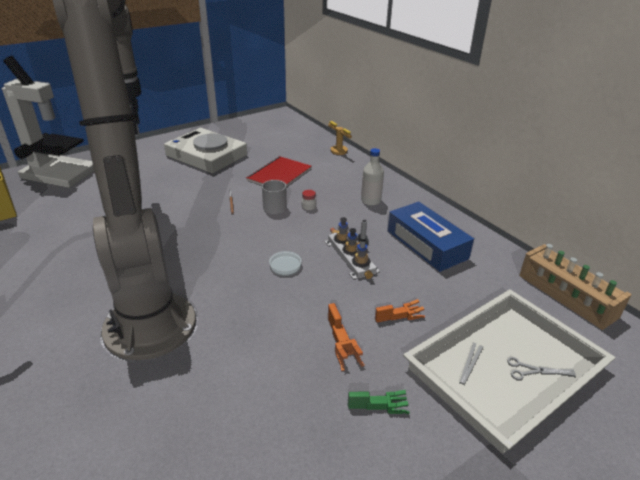

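The scene picture holds three clip-like things: green (scene 213,176 / side 378,402), a big orange one (254,203 / 343,337) and a small orange one (214,238 / 400,312). The small orange one fits the description: it is not green and is the smaller in its colour. I'll measure both orange ones and check them in a crop.

Run:
```python
from h import *
np.set_printoptions(precision=4,suppress=True)
P={n:optics.camera(n) for n in("scene","side")}
G={n:[d["position"] for d in optics.place_of(p,"clip_grip")] for n,p in P.items()}
S={n:[d["position"] for d in optics.place_of(p,"clip_seat")] for n,p in P.items()}
near=lambda l,q:min(l,key=lambda a:np.hypot(*(np.array(a)-q)))
for nm,z,a,b,c,d in (("small",.024,(223,228),(383,310),(200,247),(414,313)),("big",.03,(265,210),(337,318),(245,197),(348,358))):
    g=[near(G["scene"],a),near(G["side"],b)]; s=[near(S["scene"],c),near(S["side"],d)]
    print(nm,g,s)
    for q,lab in((g,"grip"),(s,"seat")): print(lab,*tri([ray(P["scene"],q[0]),ray(P["side"],q[1])]))
    print("z-plane",atz(P["scene"],g[0],.024),atz(P["side"],g[1],.024),atz(P["scene"],s[0],.006),atz(P["side"],s[1],.006))
a=P["scene"]["img"][150:270,170:320]; b=P["side"]["img"][290:430,310:460]
a=cv2.resize(a,(400,320),interpolation=3); b=cv2.resize(b,(400,373),interpolation=3)[:320]
cv2.imwrite("pics/crop1.png",np.hstack([a,b])[:,:,::-1])
for nm in("tube_mid","collet_top","jar","manifold","fitting"):
    q=[optics.place_of(P[n],nm)[:2] for n in P]; 
    if q[0] and q[1]: print(nm,*tri([ray(P[n],l[0]["position"]) for n,l in zip(P,q)]))
```

```text
small [[225.8, 230.0], [385.1, 312.1]] [[202.3, 245.5], [412.7, 310.5]]
grip [ 0.4993 -0.2994  0.0238] [np.float64(0.0006411607346979971), np.float64(0.0006411607346980384)]
seat [ 0.571  -0.3236  0.0115] [np.float64(0.0011180985501259588), np.float64(0.0011180985501259074)]
z-plane [ 0.499  -0.2988  0.024 ] [ 0.4996 -0.3001  0.024 ] [ 0.5662 -0.3271  0.006 ] [ 0.5764 -0.3204  0.006 ]
big [[266.7, 210.3], [338.4, 316.6]] [[246.4, 195.2], [345.7, 356.1]]
grip [ 0.3844 -0.2513  0.0314] [np.float64(0.005288045218359844), np.float64(0.005288045218359732)]
seat [ 0.3384 -0.3526  0.012 ] [np.float64(0.0009269997800839696), np.float64(0.0009269997800839333)]
z-plane [ 0.3731 -0.2536  0.024 ] [ 0.3924 -0.2495  0.024 ] [ 0.3319 -0.357   0.006 ] [ 0.3424 -0.3492  0.006 ]
tube_mid [ 0.5052 -0.221  -0.0262] [np.float64(0.04972830565565389), np.float64(0.049728305655654094)]
collet_top [ 0.5759 -0.0966  0.0745] [np.float64(0.008642993431044911), np.float64(0.008642993431045147)]
jar [0.5345 0.3059 0.0002] [np.float64(0.0017663745148371018), np.float64(0.001766374514837007)]
manifold [ 0.5837 -0.0395  0.0051] [np.float64(0.0006012477169472052), np.float64(0.0006012477169472975)]
```

View pics/crop1.png

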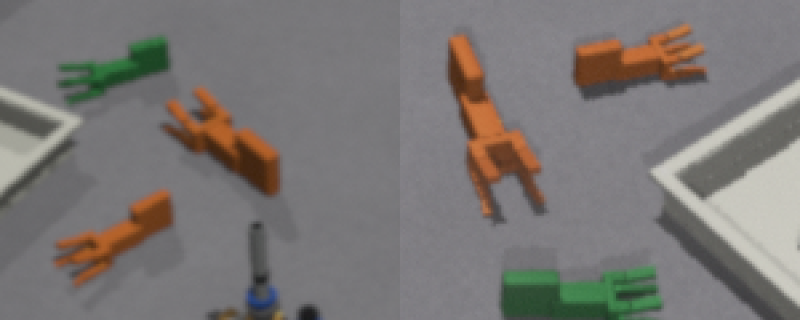

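The crop shows the small orange clip (left panel about 115,235, right panel 640,62) with its fork towards +x/-y and its handle nearer the robot. It is clearly smaller than the other orange one. I'll move towards it, looking at the jar and manifold on the way.

Request:
play_rows(deltas=[[-41, -30, -2, 0, 1], [-41, -30, -2, 0, 1], [-41, -30, -2, 0, 1], [-41, -30, -2, 0, 1], [-41, -30, -2, 0, 1], [-41, -30, -2, 0, 1], [-41, -30, -2, 0, 1], [-41, -30, -2, 0, 1], [-41, -30, -2, 0, 1], [-41, -30, -2, 0, 1], [-41, -30, -2, 0, 1], [-41, -30, -2, 0, 1]])

```text
time_s: 3.75
tcp_pos: [0.4963, 0.206, 0.2515]
tcp_rot: [0.162, 0.987, 0.0, 0.0]
contact_force: [0.7, 1.6, 0.1]
finger_gap: 1.005
finger_force: 0.0
```

Run:
```python
from h import *
np.set_printoptions(precision=4,suppress=True)
p=optics.camera("wrist"); save(p,"w1")
for nm,z in(("jar",0),("pot",0),("manifold",0)):
    for d in optics.place_of(p,nm)[:2]: print(nm,np.round(d["position"]),d["conf"],atz(p,d["position"],z,True))
m=optics.trace(p,"jar"); print(m[0]["rect"],m[0]["conf"]) if m else None
```

```text
jar [425. 202.] 0.63 [0.5323 0.3109 0.    ]
pot [402. 299.] 0.82 [0.6374 0.2562 0.    ]
pot [424. 203.] 0.64 [0.5328 0.3093 0.    ]
manifold [163. 329.] 0.75 [ 0.5866 -0.0487  0.    ]
[392.6, 168.3, 489.8, 261.7] 0.89
```

Request:
play_rows(deltas=[[-16, -48, 4, 0, 1], [-16, -48, 4, 0, 1], [-16, -48, 4, 0, 1], [-16, -48, 4, 0, 1], [-16, -48, 4, 0, 1], [-16, -48, 4, 0, 1], [-16, -48, 4, 0, 1], [-16, -48, 4, 0, 1], [-16, -48, 4, 0, 1], [-16, -48, 4, 0, 1], [-16, -48, 4, 0, 1], [-16, -48, 4, 0, 1]])

```text
time_s: 5.0
tcp_pos: [0.4951, -0.2898, 0.2112]
tcp_rot: [0.159, 0.987, 0.001, 0.0]
contact_force: [0.5, 0.6, 1.0]
finger_gap: 0.999
finger_force: 0.0
```

Request:
play_rows(deltas=[[0, 0, 0, 0, 1], [0, 0, 0, 0, 1], [0, 0, 0, 0, 1]])

```text
time_s: 5.25
tcp_pos: [0.4949, -0.2883, 0.211]
tcp_rot: [0.16, 0.987, 0.001, -0.0]
contact_force: [0.9, 1.2, -0.6]
finger_gap: 1.001
finger_force: 0.0
```

Run:
```python
from h import *
np.set_printoptions(precision=4,suppress=True)
print(robot.sense()["tcp_pos"])
p=optics.camera("wrist"); save(p,"w2")
for nm,z in(("clip_grip",.024),("clip_seat",.006),("collet_top",.0785)):
    for d in optics.place_of(p,nm)[:3]: print(nm,np.round(d["position"]),d["conf"],atz(p,d["position"],z,True))
m=optics.trace(p,"clip_grip")
for d in m[:2]:
    print(d["rect"],d["conf"]); (c,s,a)=cv2.minAreaRect(np.argwhere(d["mask"])[:,::-1].astype(np.float32)); print(c,s,a)
```

```text
[ 0.4949 -0.2883  0.211 ]
clip_grip [81. 86.] 0.92 [ 0.2865 -0.4777  0.024 ]
clip_grip [325.  76.] 0.87 [ 0.3776 -0.2491  0.024 ]
clip_grip [313. 219.] 0.86 [ 0.4954 -0.3     0.024 ]
clip_seat [315. 295.] 0.97 [ 0.5767 -0.3263  0.006 ]
clip_seat [ 82. 163.] 0.81 [ 0.3575 -0.5199  0.006 ]
collet_top [552. 253.] 0.73 [ 0.5787 -0.101   0.0785]
[293.2, 192.5, 335.0, 318.5] 0.93
(312.8256530761719, 255.74769592285156) (127.60808563232422, 39.22441864013672) 88.26429748535156
[173.4, 56.3, 354.5, 120.2] 0.72
(262.7886657714844, 79.90536499023438) (57.11027526855469, 186.4225311279297) 83.1572265625
```

View pics/w2.png

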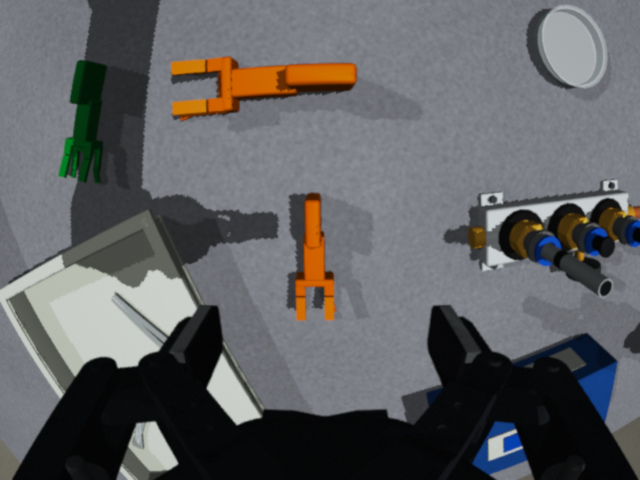

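The wrist view shows the small orange clip upright at (313,219) with its fork at (315,300), in line with the tool. The tube fitting is the -y end one at about (530,235), and the tray is clear to the left.

Request:
play_rows(deltas=[[-0.4, -1.0, 4, 0, 1], [-0.4, -1.0, 8, 0, 1], [-0.4, -1.0, 12, 0, 0.6], [-0.4, -1.0, 15, 0, 0.2], [-0.4, -1.0, 17, 0, 0.2], [-0.4, -1.0, 18.5, 0, 0.2], [-0.4, -1.0, 19.5, 0, 0.2], [-0.4, -1.0, 20.2, 0, 0.2], [-0.4, -1.0, 20.4, 0, 0.2], [-0.4, -1.0, 20.4, 0, 0.2]], newtons=60)

```text
time_s: 6.33
tcp_pos: [0.4949, -0.3013, 0.0078]
tcp_rot: [0.161, 0.987, 0.0, 0.0]
contact_force: [0.3, -0.3, 0.9]
finger_gap: 0.603
finger_force: 0.0
```

Run:
```python
from h import *
np.set_printoptions(precision=4,suppress=True)
s=robot.sense(); print(s["tcp_pos"],s["tcp_rot"],s["contact_force"],s["finger_gap"])
p=optics.camera("wrist"); save(p,"w3")
```

```text
[ 0.4949 -0.3013  0.0078] [0.1614 0.9869 0.     0.0003] [ 0.2544 -0.2827  0.8609] 0.6031545256228364
```

View pics/w3.png

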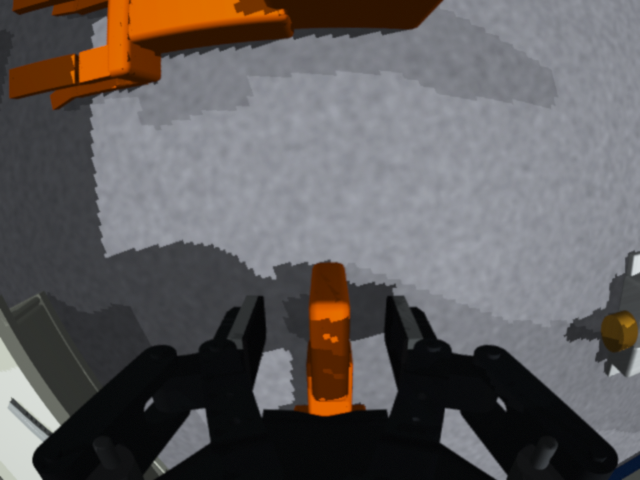

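The handle is centred between the pads at (328,335). Closing now.

Request:
play_rows(deltas=[[0, 0, 0.2, 0, -1], [0, 0, 0.2, 0, -1], [0, 0, 0.2, 0, -1], [0, 0, 0.2, 0, -1], [0, 0, 0.2, 0, -1], [0, 0, 0.2, 0, -1], [0, 0, 0.2, 0, -1], [0, 0, 0.2, 0, -1]], newtons=100)

```text
time_s: 7.05
tcp_pos: [0.4951, -0.3015, 0.0063]
tcp_rot: [0.162, 0.987, 0.0, 0.001]
contact_force: [-0.3, 1.3, 6.3]
finger_gap: 0.148
finger_force: 97.3
```

Request:
play_rows(deltas=[[0, 0, 0, 0, -1], [0, 0, -2, 0, -1], [0, 0, -5, 0, -1], [0, 0, -8, 0, -1], [0, 0, -12, 0, -1], [0, 0, -12, 0, -1], [0, 0, -12, 0, -1]])

```text
time_s: 7.63
tcp_pos: [0.4959, -0.3024, 0.1278]
tcp_rot: [0.162, 0.987, -0.001, 0.003]
contact_force: [0.1, 0.3, -1.0]
finger_gap: 0.149
finger_force: 97.0
```

Run:
```python
from h import *
np.set_printoptions(precision=4,suppress=True)
s=robot.sense(); print(s["tcp_pos"],s["tcp_rot"],s["contact_force"],s["finger_gap"],s["finger_force"])
P={n:optics.camera(n) for n in("wrist","scene","side")}
p=P["wrist"];save(p,"w4")
Rt=R.from_quat(s["tcp_rot"]).as_matrix()
for nm,z in(("collet_top",.0785),("fitting",.03)):
  for n in P:
    for d in optics.place_of(P[n],nm)[:2]: print(nm,n,np.round(d["position"],1),round(d["conf"],2),atz(P[n],d["position"],z,n=="wrist"))
rs=[]
for n in("scene","side"):
    l=optics.place_of(P[n],"clip_seat")
    for d in l[:4]: print("seat",n,d["position"],d["conf"])
    print("expected", proj(P[n],s["tcp_pos"]+Rt@np.array([-.085,0,-.001])))
```

```text
[ 0.4959 -0.3024  0.1278] [ 0.1617  0.9868 -0.0006  0.0026] [ 0.0976  0.3437 -0.9614] 0.14908428312748814 96.99395298957825
collet_top wrist [625.3  32.1] 0.63 [ 0.408  -0.0674  0.0785]
collet_top wrist [623.5 281.8] 0.56 [ 0.5795 -0.1005  0.0785]
collet_top side [361.9 245.4] 0.59 [ 0.5758 -0.102   0.0785]
fitting wrist [581.7 260. ] 0.78 [ 0.5778 -0.1068  0.03  ]
fitting scene [267.9 273.7] 0.73 [ 0.5761 -0.1048  0.03  ]
fitting scene [349.5 260.6] 0.19 [0.4282 0.044  0.03  ]
fitting side [360.8 259.8] 0.71 [ 0.5743 -0.1039  0.03  ]
seat scene [196.8, 215.2] 0.95
seat scene [242.6, 195.5] 0.62
seat scene [350.8, 257.4] 0.57
seat scene [199.1, 184.5] 0.53
expected [192.6349 211.9615]
seat side [421.7, 277.0] 0.93
seat side [348.5, 358.8] 0.79
seat side [399.4, 405.1] 0.74
expected [421.5181 275.1391]
```

View pics/w4.png

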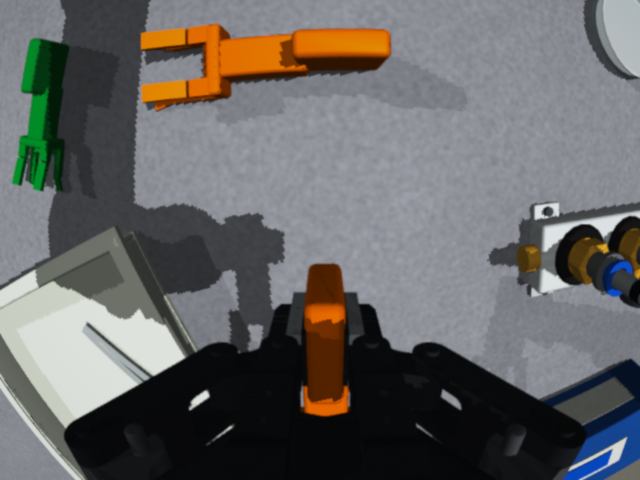

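Clip held, level. Move beside the manifold for a closer look at it.

Request:
play_rows(deltas=[[1.5, 4, -2, 0, -1], [3, 8.5, -4, 0, -1], [3, 8.5, -4, 0, -1], [3, 8.5, -4, 0, -1], [3, 8.5, -4, 0, -1]])

```text
time_s: 8.6
tcp_pos: [0.4937, -0.2105, 0.1659]
tcp_rot: [0.16, 0.987, 0.0, 0.001]
contact_force: [0.8, -0.6, -1.0]
finger_gap: 0.151
finger_force: 97.4
```

Run:
```python
from h import *
np.set_printoptions(precision=4,suppress=True)
s=robot.sense(); print(s["tcp_pos"],s["tcp_rot"])
p=optics.camera("wrist"); save(p,"w5")
for nm,z in(("collet_top",.0785),("fitting",.03),("tube_mid",.097),("manifold",0.0)):
    for d in optics.place_of(p,nm)[:3]: print(nm,np.round(d["position"],1),round(d["conf"],2),atz(p,d["position"],z,True))
```

```text
[ 0.4937 -0.2105  0.1659] [0.1604 0.987  0.0001 0.0006]
collet_top [494.9 305. ] 0.79 [ 0.5767 -0.1046  0.0785]
collet_top [536.1  51.6] 0.7 [ 0.4073 -0.0311  0.0785]
fitting [471.1 279.7] 0.7 [ 0.576  -0.1058  0.03  ]
tube_mid [502.6 318.2] 0.83 [ 0.5773 -0.1067  0.097 ]
manifold [517.3 260.4] 0.65 [ 0.59   -0.0456  0.    ]
```

View pics/w5.png

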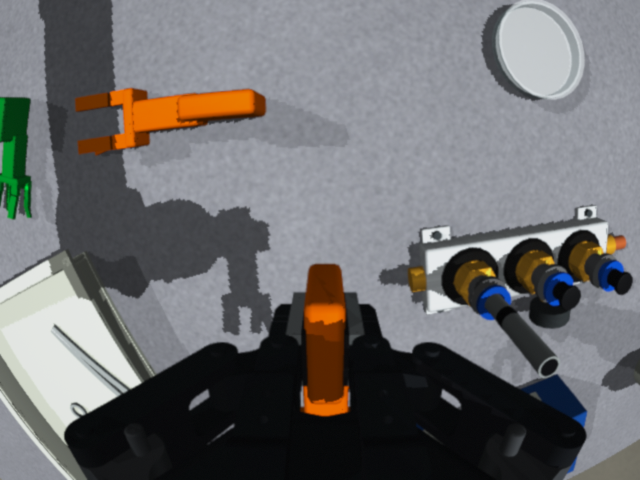

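The wrist view shows the tube's collet at (491,301) and the plug collets at (553,288) and (608,274). The manifold's near tabs are at (437,235) and (588,213). I'll work out its yaw from these.

Run:
```python
from h import *
np.set_printoptions(precision=4,suppress=True)
p=optics.camera("wrist"); im=p["img"]
hsv=cv2.cvtColor(im,cv2.COLOR_RGB2HSV)
m=((hsv[...,0]>100)&(hsv[...,0]<125)&(hsv[...,1]>150)&(hsv[...,2]>60)).astype(np.uint8); m[330:]=0
n,l,st,c=cv2.connectedComponentsWithStats(m)
C=[]
for i in range(1,n):
    if st[i,4]>60:
        pts=np.argwhere(l==i)[:,::-1]; W=np.array([atz(p,q,.0785,True)[:2] for q in pts])
        cc,r=cv2.minEnclosingCircle(W.astype(np.float32)); print(st[i],c[i],"circle",np.array(cc),r); C.append(cc)
a,b=atz(p,(437,235),.004,True),atz(p,(588,213),.004,True); print("tabs",a,b,np.degrees(np.arctan2(-(b-a)[0],(b-a)[1])))
# near top edge of manifold
g=cv2.cvtColor(im,cv2.COLOR_RGB2GRAY).astype(float); E=[]
for u in range(450,580,4):
    u0=u; v=np.arange(205,270); d=np.diff(cv2.GaussianBlur(g,(3,3),0)[v,u]); j=np.argmax(d); E.append((u,v[j]+.5,round(d[j])))
W=np.array([atz(p,e[:2],.024,True)[:2] for e in E]); 
k=np.polyfit(W[:,1],W[:,0],1); r=W[:,0]-np.polyval(k,W[:,1]); ok=abs(r)<.004; k=np.polyfit(W[ok,1],W[ok,0],1)
print(E[::5],"edge x at y=-.105",np.polyval(k,-.105),"yaw",np.degrees(np.arctan(-k[0])),ok.sum(),r[ok].std())
cr=cv2.resize(im[200:380,400:640],(800,600),interpolation=2); cv2.imwrite("pics/crop2.png",cr[:,:,::-1])
```

```text
[601 260  26  31 389] [611.2057 273.1928] circle [0.5935 0.0101] 0.016835272312164307
[547 272  30  35 496] [558.7198 285.998 ] circle [ 0.5838 -0.0479] 0.016289860010147095
[482 286  33  34 445] [495.5596 299.9775] circle [ 0.5741 -0.1047] 0.014410514384508133
tabs [ 0.5355 -0.1239  0.004 ] [0.566  0.0414 0.004 ] -10.473366269961936
[(450, np.float64(247.5), 39), (470, np.float64(244.5), 39), (490, np.float64(268.5), 42), (510, np.float64(237.5), 41), (530, np.float64(234.5), 40), (550, np.float64(256.5), 41), (570, np.float64(227.5), 41)] edge x at y=-.105 0.5445526119624752 yaw -10.216226710800228 28 0.0003773520909104101
```

View pics/crop2.png

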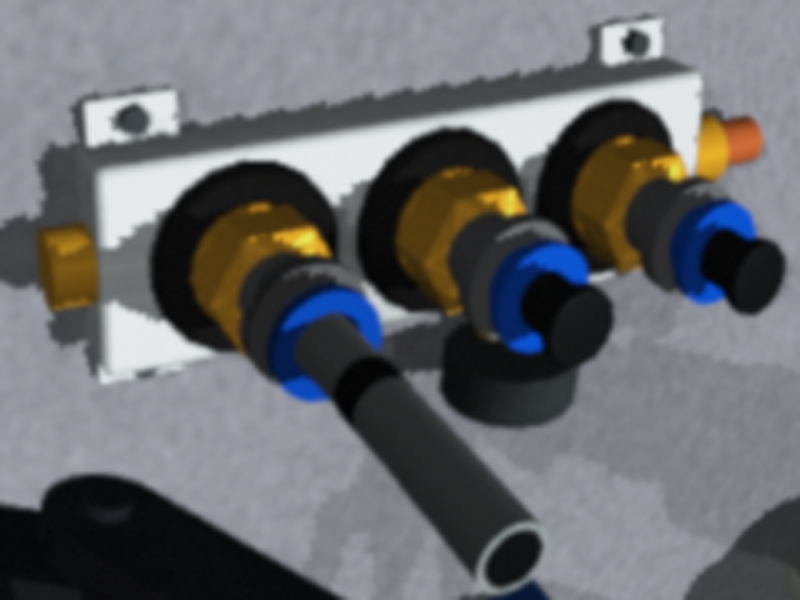

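The yaw is about -10.2° and the fitting is at about (0.5755, -0.1057); the lateral offset seen while grasping the clip is allowed for. Going to the stand-off, still high.

Request:
play_rows(deltas=[[2.3, 2.6, 0, -0.04, -1], [4.5, 5.3, 0, -0.08, -1], [6.7, 8, 0, -0.12, -1], [8.9, 10.6, 0, -0.144, -1], [8.9, 10.6, 0, -0.144, -1], [8.9, 10.6, 0, -0.144, -1], [8.9, 10.6, 0, -0.144, -1]])

```text
time_s: 9.48
tcp_pos: [0.443, -0.0833, 0.1657]
tcp_rot: [0.091, 0.996, -0.0, 0.0]
contact_force: [-0.2, -0.0, -1.0]
finger_gap: 0.15
finger_force: 97.5
```

```bash
cat > st.py <<'E'
from h import *
import sys
np.set_printoptions(precision=4,suppress=True)
F=np.array([.5755,-.1057]); yw=np.radians(-10.2)
if len(sys.argv)>2: F=np.array([float(sys.argv[1]),float(sys.argv[2])])
s=robot.sense(); t=np.array(s["tcp_pos"]); Rt=R.from_quat(s["tcp_rot"]).as_matrix()
cx=np.array([np.cos(yw),np.sin(yw)]); cy=np.array([-cx[1],cx[0]])
tgt=np.array([*(F-cx*.135),.0615])
print("t",s["time_s"],t,"yaw err(deg)",np.degrees(np.arctan2(Rt[1,0],Rt[0,0]))-169.8,"tilt z",Rt[:,2])
print("standoff delta tool(cm)",Rt.T@(tgt-t)*100,"along/lat to seat(mm)",cx@(F-t[:2])*1000-85,cy@(F-t[:2])*1000)
f=np.array(s["contact_force"]); print("force cx,cy,z",cx@f[:2],cy@f[:2],f[2],"gap",s["finger_gap"],s["finger_force"])
E
python3 st.py
```

```text
t 9.4833 [ 0.443  -0.0833  0.1657] yaw err(deg) -0.2147080723974284 tilt z [ 0.0008 -0.0005 -1.    ]
standoff delta tool(cm) [ 0.0742  0.1454 10.4199] along/lat to seat(mm) 49.34971879518443 1.4217265231742373
force cx,cy,z -0.2210380155589323 -0.050229497038855264 -0.9963471499750264 gap 0.1504966902556518 97.50359416007996
```

Request:
play_rows(deltas=[[0.1, 0.15, 3, 0, -1], [0.1, 0.15, 6, 0, -1], [0.1, 0.15, 8.5, 0, -1], [0.1, 0.15, 10, 0, -1], [0.1, 0.15, 10.4, 0, -1], [0.1, 0.15, 10.4, 0, -1], [0.1, 0.15, 10.4, 0, -1], [0.1, 0.15, 10.4, 0, -1]])

```text
time_s: 10.15
tcp_pos: [0.4433, -0.0815, 0.0627]
tcp_rot: [0.091, 0.996, 0.0, 0.001]
contact_force: [0.5, -0.6, -1.3]
finger_gap: 0.148
finger_force: 97.5
```

```bash
python3 st.py
python3 - <<'E'
from h import *
a,b=optics.camera("scene"),optics.camera("side")
x=a["img"][205:305,190:323]; y=b["img"][205:305,300:433]
x,y=[cv2.resize(i,(400,300),interpolation=2) for i in(x,y)]
cv2.imwrite("pics/crop3.png",np.hstack([x,y])[:,:,::-1])
s=robot.sense(); Rt=R.from_quat(s["tcp_rot"]).as_matrix(); t=np.array(s["tcp_pos"])
T={"clip_seat":t+Rt@[-.085,0,0],"clip_grip":t+Rt@[0,0,-.019],"collet_top":np.array([.5755,-.1057,.0785]),"fitting":np.array([.5755,-.1057,.03])}
for nm,X in T.items():
    for n,p in(("scene",a),("side",b)):
        l=[d for d in optics.place_of(p,nm) if np.hypot(*(d["position"]-proj(p,X)))<14]
        if l: print(nm,n,"seen-expected px",np.round(l[0]["position"]-proj(p,X),1),"at z:",np.round((atz(p,l[0]["position"],X[2])-X)*1000,1))
E
```

```text
t 10.15 [ 0.4433 -0.0815  0.0627] yaw err(deg) -0.2200871427833988 tilt z [ 0.0026 -0.0002 -1.    ]
standoff delta tool(cm) [ 0.0615 -0.0418  0.1154] along/lat to seat(mm) 49.38689192301854 -0.4148443579533464
force cx,cy,z 0.6393308950999194 -0.4781157391380855 -1.3088719872999122 gap 0.14755375367329052 97.50360131263733
clip_seat scene seen-expected px [1.1 1.6] at z: [ 3.2  5.4 -0. ]
clip_seat side seen-expected px [-0.8 -0.4] at z: [-0.5  2.8  0. ]
clip_grip scene seen-expected px [1.4 1.4] at z: [2.7 5.9 0. ]
clip_grip side seen-expected px [ 0.7 -3.3] at z: [ 9.8 11.  -0. ]
collet_top scene seen-expected px [2.7 4.9] at z: [10.3 15.2  0. ]
collet_top side seen-expected px [-2.1 -2.1] at z: [ 1.1 11.   0. ]
fitting scene seen-expected px [ 1.1 -0.7] at z: [-3.5  1.   0. ]
fitting side seen-expected px [-2.1 -0.3] at z: [-4.3  4.3  0. ]
```

View pics/crop3.png

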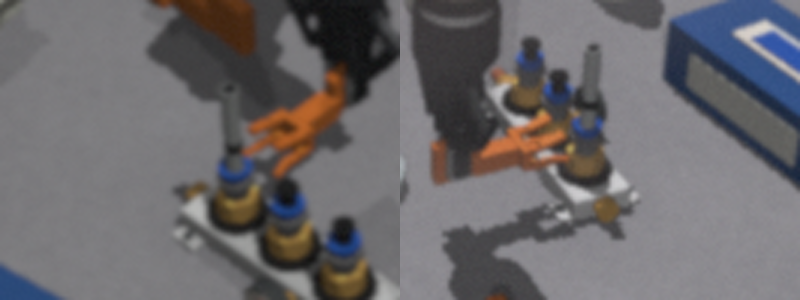

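The scene crop (left panel) shows the fork at about (265,150), pointing at the tube collet at (235,165). It is just under collet height and clear of the rim. I'll trim the height and approach gently.

Request:
play_rows(deltas=[[0, -0.04, 0.14, 0, -1], [-0.4, -0.04, 0.14, 0, -1], [-0.8, -0.04, 0.14, 0, -1], [-1.2, -0.04, 0.14, 0, -1], [-1.5, -0.04, 0.14, 0, -1], [-1.7, -0.04, 0.14, 0, -1], [-1.7, -0.04, 0.14, 0, -1], [-1.7, -0.04, 0.14, 0, -1]])

```text
time_s: 11.32
tcp_pos: [0.4586, -0.0842, 0.0601]
tcp_rot: [0.09, 0.996, 0.0, -0.0]
contact_force: [0.2, -0.1, -1.1]
finger_gap: 0.149
finger_force: 97.5
```

```bash
python3 st.py
```

```text
t 11.3167 [ 0.4586 -0.0842  0.0601] yaw err(deg) -0.15684769781367436 tilt z [-0.0002  0.     -1.    ]
standoff delta tool(cm) [ 1.6194 -0.0479 -0.1411] along/lat to seat(mm) 33.8051839798986 -0.43468748003855784
force cx,cy,z 0.2114489155498884 -0.019625770712279004 -1.1262953190283829 gap 0.14915893305047365 97.50052571296692
```

Request:
play_rows(deltas=[[0, 0, -0.1, 0, -1], [0, 0, -0.1, 0, -1], [-0.2, 0, -0.1, 0, -1], [-0.2, 0, -0.1, 0, -1]])

```text
time_s: 11.65
tcp_pos: [0.461, -0.0846, 0.0613]
tcp_rot: [0.09, 0.996, 0.0, 0.0]
contact_force: [0.7, 0.1, -1.6]
finger_gap: 0.152
finger_force: 97.5
```

```bash
python3 st.py
```

```text
t 11.65 [ 0.461  -0.0846  0.0613] yaw err(deg) -0.14938551287283985 tilt z [ 0.0007  0.     -1.    ]
standoff delta tool(cm) [ 1.8571 -0.0589 -0.0232] along/lat to seat(mm) 31.427336918070253 -0.5408612385440894
force cx,cy,z 0.68840017848789 0.23164497069651444 -1.5768511412170252 gap 0.15173689567148455 97.5008475780487
```

Request:
play_rows(deltas=[[-0.2, -0.05, 0, 0, -1], [-0.4, -0.05, 0, 0, -1], [-0.6, -0.05, 0, 0, -1], [-0.8, -0.05, 0, 0, -1], [-0.9, -0.05, 0, 0, -1], [-0.9, -0.05, 0, 0, -1]])

```text
time_s: 12.15
tcp_pos: [0.4697, -0.0867, 0.0612]
tcp_rot: [0.09, 0.996, -0.0, 0.0]
contact_force: [-0.9, -0.3, -1.4]
finger_gap: 0.15
finger_force: 97.6
```

```bash
python3 st.py
python3 - <<'E'
from h import *
a,b=optics.camera("scene"),optics.camera("side")
x=a["img"][215:290,220:320]; y=b["img"][210:285,310:410]
x,y=[cv2.resize(i,(400,300),interpolation=2) for i in(x,y)]
cv2.imwrite("pics/crop4.png",np.hstack([x,y])[:,:,::-1])
E
```

```text
t 12.15 [ 0.4697 -0.0867  0.0612] yaw err(deg) -0.15040519381577155 tilt z [ 0.0003 -0.0001 -1.    ]
standoff delta tool(cm) [ 2.7547 -0.0024 -0.0349] along/lat to seat(mm) 22.452577064622645 0.04873547341164822
force cx,cy,z -0.8328990134994687 -0.44254016358843723 -1.4192647999210084 gap 0.15019265790827585 97.56319642066956
```

View pics/crop4.png

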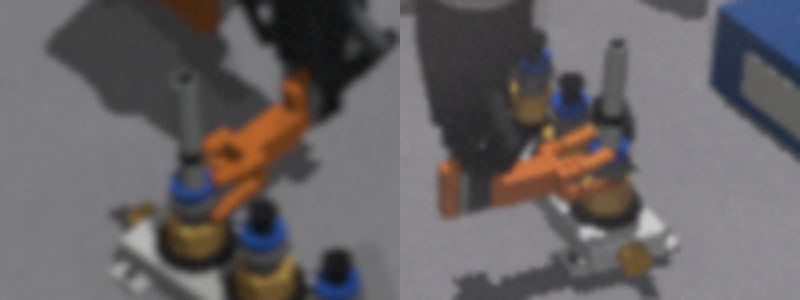

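The crop shows the upper fork just over the blue collet, its two tips straddling the tube. The lower fork's tip is beside the neck below the rim, and there is no contact force yet.

Request:
play_rows(deltas=[[-0.15, 0, 0, 0, -1], [-0.3, 0, 0, 0, -1], [-0.45, 0, 0, 0, -1], [-0.6, 0, 0, 0, -1], [-0.7, 0, 0, 0, -1], [-0.8, 0, 0, 0, -1], [-0.8, 0, 0, 0, -1]])

```text
time_s: 12.83
tcp_pos: [0.4766, -0.0879, 0.061]
tcp_rot: [0.09, 0.996, 0.0, -0.001]
contact_force: [-3.5, 1.2, 2.4]
finger_gap: 0.15
finger_force: 98.1
```

```bash
python3 st.py
```

```text
t 12.8333 [ 0.4766 -0.0879  0.061 ] yaw err(deg) -0.14684933499358976 tilt z [-0.0015  0.0006 -1.    ]
standoff delta tool(cm) [ 3.4537 -0.0085 -0.0409] along/lat to seat(mm) 15.463367817185173 0.003614354826581074
force cx,cy,z -3.63220568466821 0.539026518577191 2.392983867971145 gap 0.1503260967057157 98.1286883354187
```

Request:
play_rows(deltas=[[-0.1, 0, 0, 0, -1], [-0.2, 0, 0, 0, -1], [-0.3, 0, 0, 0, -1], [-0.4, 0, 0, 0, -1], [-0.5, 0, 0, 0, -1], [-0.6, 0, 0, 0, -1], [-0.6, 0, 0, 0, -1]])

```text
time_s: 13.42
tcp_pos: [0.4831, -0.0891, 0.0611]
tcp_rot: [0.09, 0.996, 0.0, -0.0]
contact_force: [-5.4, 1.8, 3.8]
finger_gap: 0.146
finger_force: 98.3
```

```bash
python3 st.py
```

```text
t 13.4167 [ 0.4831 -0.0891  0.0611] yaw err(deg) -0.14783426354637186 tilt z [-0.0005  0.0003 -1.    ]
standoff delta tool(cm) [ 4.1089 -0.0113 -0.0341] along/lat to seat(mm) 8.910930097042268 -0.0068571158523807055
force cx,cy,z -5.641169114351703 0.7902352042214182 3.7773364031881713 gap 0.1457494136285762 98.32473993301392
```

Request:
play_rows(deltas=[[-0.1, 0, 0, 0, -1], [-0.2, 0, 0, 0, -1], [-0.3, 0, 0, 0, -1], [-0.4, 0, 0, 0, -1], [-0.5, 0, 0, 0, -1], [-0.6, 0, 0, 0, -1], [-0.6, 0, 0, 0, -1]])

```text
time_s: 14.0
tcp_pos: [0.4884, -0.09, 0.061]
tcp_rot: [0.09, 0.996, 0.0, -0.001]
contact_force: [-5.8, 2.0, 4.7]
finger_gap: 0.146
finger_force: 98.4
```

```bash
python3 st.py
```

```text
t 14.0 [ 0.4884 -0.09    0.061 ] yaw err(deg) -0.15009684559325365 tilt z [-0.0017  0.0007 -1.    ]
standoff delta tool(cm) [ 4.6494 -0.0121 -0.0389] along/lat to seat(mm) 3.506946667728897 0.0007031680460133342
force cx,cy,z -6.0350169476405835 0.9049045847049834 4.696081782177895 gap 0.14580084499396478 98.43530058860779
```

Request:
play_rows(deltas=[[-0.1, 0, 0, 0, -1], [-0.2, 0, 0, 0, -1], [-0.3, 0, 0, 0, -1], [-0.4, 0, 0, 0, -1], [-0.5, 0, 0, 0, -1], [-0.5, 0, 0, 0, -1]])

```text
time_s: 14.5
tcp_pos: [0.4939, -0.0911, 0.0613]
tcp_rot: [0.09, 0.996, 0.0, -0.0]
contact_force: [-6.0, 1.2, 5.6]
finger_gap: 0.149
finger_force: 98.6
```

```bash
python3 st.py
```

```text
t 14.5 [ 0.4939 -0.0911  0.0613] yaw err(deg) -0.15582397287553817 tilt z [-0.0004  0.0005 -1.    ]
standoff delta tool(cm) [ 5.2079 -0.0095 -0.0168] along/lat to seat(mm) -2.078702694127827 0.04617543782322697
force cx,cy,z -6.115643678748916 0.0996029422240817 5.554119630002637 gap 0.14943192590528542 98.57232570648193
```

Request:
play_rows(deltas=[[-0.1, 0, 0, 0, -1], [-0.2, 0, 0, 0, -1], [-0.3, 0, 0, 0, -1], [-0.3, 0, 0, 0, -1]])

```text
time_s: 14.83
tcp_pos: [0.4957, -0.0914, 0.0613]
tcp_rot: [0.09, 0.996, 0.001, -0.001]
contact_force: [-8.9, 3.5, 9.2]
finger_gap: 0.15
finger_force: 99.0
```

```bash
python3 st.py
```

```text
t 14.8333 [ 0.4957 -0.0914  0.0613] yaw err(deg) -0.1753295802365642 tilt z [-0.0029  0.0014 -1.    ]
standoff delta tool(cm) [ 5.3944 -0.0127  0.001 ] along/lat to seat(mm) -3.943974605566666 0.03828183418384789
force cx,cy,z -9.362116403679462 1.8679192495763957 9.228593768439039 gap 0.15000725290284656 99.00163650512695
```

Request:
play_rows(deltas=[[-0.1, 0, 0, 0, -1], [-0.2, 0, 0, 0, -1], [-0.25, 0, 0, 0, -1], [-0.25, 0, 0, 0, -1]])

```text
time_s: 15.17
tcp_pos: [0.4972, -0.0916, 0.0613]
tcp_rot: [0.09, 0.996, 0.001, -0.003]
contact_force: [-11.1, 3.7, 12.2]
finger_gap: 0.153
finger_force: 99.3
```

```bash
python3 st.py
```

```text
t 15.1667 [ 0.4972 -0.0916  0.0613] yaw err(deg) -0.17330395510762742 tilt z [-0.0049  0.0022 -1.    ]
standoff delta tool(cm) [ 5.539  -0.0191  0.0121] along/lat to seat(mm) -5.390518665450273 -0.023340391789042916
force cx,cy,z -11.580868478603879 1.6324551474011515 12.172692637942895 gap 0.15293411967996287 99.28797125816345
```

The fork is tilted slightly low, so raise it 0.8 mm to let the rim carry the load.

Request:
play_rows(deltas=[[0, 0, -0.04, 0, -1], [0, 0, -0.08, 0, -1], [0, 0, -0.08, 0, -1]])

```text
time_s: 15.42
tcp_pos: [0.4965, -0.0915, 0.0616]
tcp_rot: [0.09, 0.996, 0.001, -0.003]
contact_force: [-10.3, 2.1, 8.1]
finger_gap: 0.151
finger_force: 99.1
```

```bash
python3 st.py
```

```text
t 15.4167 [ 0.4965 -0.0915  0.0616] yaw err(deg) -0.17266553636105186 tilt z [-0.0059  0.0022 -1.    ]
standoff delta tool(cm) [ 5.4766 -0.0146  0.0491] along/lat to seat(mm) -4.768603369677592 0.019775093593362724
force cx,cy,z -10.472266576905884 0.20966013819578688 8.113541228796054 gap 0.150517333943382 99.13843631744385
```

Request:
play_rows(deltas=[[-0.1, 0, -0.03, 0, -1], [-0.2, 0, -0.03, 0, -1], [-0.3, 0, -0.03, 0, -1], [-0.3, 0, -0.03, 0, -1]])

```text
time_s: 15.75
tcp_pos: [0.4983, -0.0918, 0.0617]
tcp_rot: [0.09, 0.996, 0.001, -0.004]
contact_force: [-13.0, 3.8, 11.0]
finger_gap: 0.148
finger_force: 99.3
```

```bash
python3 st.py
```

```text
t 15.75 [ 0.4983 -0.0918  0.0617] yaw err(deg) -0.16902101606629572 tilt z [-0.0088  0.0029 -1.    ]
standoff delta tool(cm) [ 5.653  -0.0167  0.0729] along/lat to seat(mm) -6.534511442701955 0.0008911158049186099
force cx,cy,z -13.501872097587196 1.3931804607759462 10.984275290190391 gap 0.14818677894267615 99.25431847572327
```

Request:
play_rows(deltas=[[-0.1, 0, -0.03, 0, -1], [-0.2, 0, -0.05, 0, -1], [-0.28, 0, -0.05, 0, -1], [-0.28, 0, -0.05, 0, -1]])

```text
time_s: 16.08
tcp_pos: [0.4996, -0.0921, 0.0619]
tcp_rot: [0.09, 0.996, 0.001, -0.006]
contact_force: [-16.1, 4.1, 11.8]
finger_gap: 0.148
finger_force: 99.4
```

```bash
python3 st.py
```

```text
t 16.0833 [ 0.4996 -0.0921  0.0619] yaw err(deg) -0.16909409092315286 tilt z [-0.0116  0.0036 -0.9999]
standoff delta tool(cm) [ 5.7905 -0.017   0.1109] along/lat to seat(mm) -7.914369035178879 0.0022538010093645275
force cx,cy,z -16.55151074130294 1.1711436812717935 11.809365199997087 gap 0.14769295396033838 99.36831593513489
```

Request:
play_rows(deltas=[[-0.08, 0, 0, 0, -1], [-0.12, 0, 0, 0, -1], [-0.12, 0, 0, 0, -1], [-0.12, 0, 0, 0, -1]])

```text
time_s: 16.42
tcp_pos: [0.5002, -0.0921, 0.0619]
tcp_rot: [0.09, 0.996, 0.001, -0.006]
contact_force: [-16.4, 3.7, 14.5]
finger_gap: 0.148
finger_force: 99.5
```

```bash
python3 st.py
```

```text
t 16.4167 [ 0.5002 -0.0921  0.0619] yaw err(deg) -0.17066569745583138 tilt z [-0.0126  0.0041 -0.9999]
standoff delta tool(cm) [ 5.852  -0.0187  0.1174] along/lat to seat(mm) -8.53106974574402 -0.011018138884438424
force cx,cy,z -16.80521253837384 0.7016093311994622 14.4748840602367 gap 0.1482933744968668 99.49419021606445
```

Request:
play_rows(deltas=[[0.2, 0, 0, 0, -1], [0.4, 0, 0, 0, -1], [0.6, 0, 0, 0, -1], [0.8, 0, 0, 0, -1], [0.9, 0, 0, 0, -1], [0.9, 0, 0, 0, -1]])

```text
time_s: 16.92
tcp_pos: [0.4948, -0.0912, 0.062]
tcp_rot: [0.09, 0.996, 0.001, -0.003]
contact_force: [-7.1, 2.9, 3.2]
finger_gap: 0.15
finger_force: 98.4
```

```bash
python3 st.py
```

```text
t 16.9167 [ 0.4948 -0.0912  0.062 ] yaw err(deg) -0.16836902554436506 tilt z [-0.0051  0.0015 -1.    ]
standoff delta tool(cm) [ 5.3018 -0.014   0.0793] along/lat to seat(mm) -3.021651895031212 0.01650557486313348
force cx,cy,z -7.519816698753829 1.5431338060444788 3.1762326172442217 gap 0.14998557070529012 98.44241380691528
```

Request:
play_rows(deltas=[[0.15, 0, 0, 0, -1], [0.3, 0, 0, 0, -1], [0.4, 0, 0, 0, -1], [0.4, 0, 0, 0, -1], [0.4, 0, 0, 0, -1]])

```text
time_s: 17.33
tcp_pos: [0.4932, -0.0909, 0.0626]
tcp_rot: [0.09, 0.996, 0.0, -0.0]
contact_force: [-4.2, 1.2, 0.3]
finger_gap: 0.151
finger_force: 98.1
```

```bash
python3 st.py;  python3 - <<'E'
from h import *
a,b=optics.camera("scene"),optics.camera("side")
x=a["img"][225:285,225:305]; y=b["img"][220:280,330:410]
x,y=[cv2.resize(i,(400,300),interpolation=2) for i in(x,y)]
cv2.imwrite("pics/crop5.png",np.hstack([x,y])[:,:,::-1])
E
```

```text
t 17.3333 [ 0.4932 -0.0909  0.0626] yaw err(deg) -0.15325576925098972 tilt z [-0.0007  0.0003 -1.    ]
standoff delta tool(cm) [ 5.1376 -0.0103  0.1106] along/lat to seat(mm) -1.376421510538819 0.034136565931230024
force cx,cy,z -4.324346386151884 0.4542926459671886 0.30697113305435625 gap 0.15138868240542697 98.07793736457825
```

View pics/crop5.png

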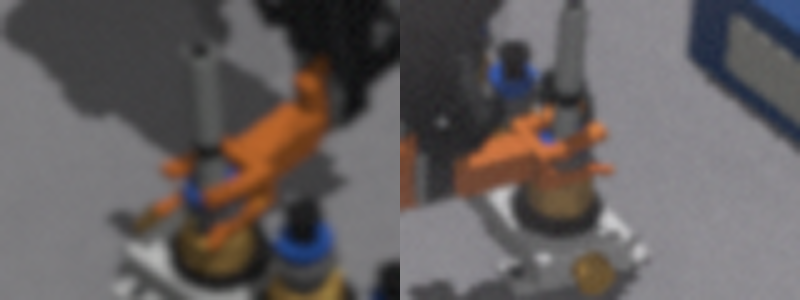

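The scene crop shows both fork tips reaching past the tube and neck. The collet is mostly covered, and the relative position stays constant with load, which is consistent with home. I'll unload fully, then open.

Request:
play_rows(deltas=[[0.1, 0, 0, 0, -1], [0.2, 0, 0, 0, -1], [0.2, 0, 0, 0, -1], [0.2, 0, 0, 0, -1]])

```text
time_s: 17.77
tcp_pos: [0.4917, -0.0907, 0.0626]
tcp_rot: [0.09, 0.996, -0.0, 0.0]
contact_force: [-1.1, 0.7, -3.4]
finger_gap: 0.152
finger_force: 97.6
```

```bash
python3 st.py
```

```text
t 17.7667 [ 0.4917 -0.0907  0.0626] yaw err(deg) -0.14630022415633448 tilt z [ 0.0006 -0.0002 -1.    ]
standoff delta tool(cm) [ 4.991  -0.0072  0.1111] along/lat to seat(mm) 0.09042454572973213 0.05517643979409781
force cx,cy,z -1.240211610049604 0.445856701618055 -3.4051602196767465 gap 0.1516443125245025 97.55962371826172
```

Request:
play_rows(deltas=[[0.06, 0, 0.04, 0, -1], [0.06, 0, 0.04, 0, -0.5], [0.06, 0, 0.04, 0, -0.3], [0.06, 0, 0.04, 0, 0.2], [0.06, 0, 0.04, 0, 0.2], [0.06, 0, 0.04, 0, 0.2], [0.06, 0, 0.04, 0, 0.2]])

```text
time_s: 18.35
tcp_pos: [0.4913, -0.0907, 0.0626]
tcp_rot: [0.09, 0.996, -0.0, 0.0]
contact_force: [0.1, -0.1, -0.6]
finger_gap: 0.602
finger_force: 0.0
```

Request:
play_rows(deltas=[[0, 0, 0, 0, 0.2], [0, 0, -2, 0, 0.2], [0, 0, -5, 0, 0.2], [0, 0, -9, 0, 0.2], [0, 0, -13, 0, 0.2], [0, 0, -17, 0, 0.2], [0, 0, -18, 0, 0.2], [0, 0, -18, 0, 0.2]])

```text
time_s: 19.02
tcp_pos: [0.4934, -0.091, 0.2461]
tcp_rot: [0.09, 0.996, 0.001, 0.004]
contact_force: [0.4, 0.0, -0.5]
finger_gap: 0.6
finger_force: 0.0
```

```bash
python3 st.py
python3 - <<'E'
from h import *
np.set_printoptions(precision=4,suppress=True)
w=optics.camera("wrist"); save(w,"w6"); 
for nm,z in (("tube_mid",.097),("collet_top",.073),("clip_grip",.0795),("clip_seat",.0615)):
    for d in optics.place_of(w,nm)[:2]: print(nm,d["position"],round(d["conf"],2),atz(w,d["position"],z,True))
E
```

```text
t 19.0167 [ 0.4934 -0.091   0.2461] yaw err(deg) -0.15346018030095365 tilt z [ 0.0084  0.0008 -1.    ]
standoff delta tool(cm) [ 5.3136 -0.0474 18.4202] along/lat to seat(mm) -1.6413567317810873 0.09142720218098511
force cx,cy,z 0.4355993273638934 0.09669034906173454 -0.513487491552416 gap 0.59986190679518 0.0
tube_mid [324.2, 315.1] 0.78 [ 0.5762 -0.1066  0.097 ]
collet_top [323.4, 282.5] 0.64 [ 0.5553 -0.1035  0.073 ]
collet_top [329.4, 303.9] 0.49 [ 0.5782 -0.1019  0.073 ]
clip_grip [150.3, 128.6] 0.96 [ 0.3845 -0.2267  0.0795]
clip_grip [323.8, 215.7] 0.87 [ 0.4916 -0.0914  0.0795]
clip_seat [78.1, 124.5] 0.87 [ 0.3537 -0.3177  0.0615]
clip_seat [0.9, 173.5] 0.81 [ 0.3682 -0.4563  0.0615]
```

View pics/w6.png

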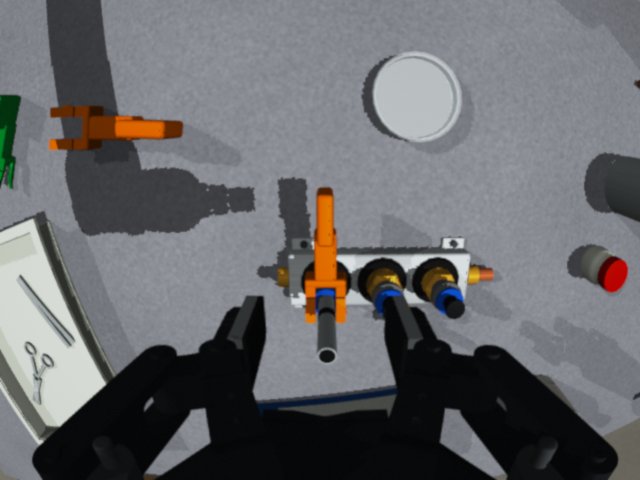

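The wrist view shows the clip seated on the tube fitting with its handle at (324,215) where I left it, and the tube at (326,355) between its tips. The clip stays on. I have now viewed 12 pictures, over the limit of 10, so I will work by numbers only from here. Next, go over the tube.

Request:
play_rows(deltas=[[-3, 0, 0, 0, 0.2], [-6, 0, 0, 0, 0.2], [-8.2, 0, 0, 0, 0.2], [-8.2, 0, 0, 0, 0.2], [-8.2, 0, 0, 0, 0.2], [-8.2, 0, 0, 0, 0.2]])

```text
time_s: 19.77
tcp_pos: [0.5702, -0.1055, 0.2409]
tcp_rot: [0.091, 0.996, -0.0, -0.002]
contact_force: [0.7, 0.0, 0.4]
finger_gap: 0.597
finger_force: 0.0
```

Run:
```python
from h import *
np.set_printoptions(precision=4,suppress=True)
s=robot.sense(); t=np.array(s["tcp_pos"]); Rt=R.from_quat(s["tcp_rot"]).as_matrix()
print(t,Rt[:,2],"delta tool cm",Rt.T@(np.array([.575,-.1058,.118])-t)*100)
a,b=optics.camera("scene"),optics.camera("side")
w=optics.camera("wrist")
for nm,z in (("tube_mid",.097),("clip_grip",.0795)):
  for p,f in((a,0),(b,0),(w,1)):
    for d in optics.place_of(p,nm)[:4]:
        X=atz(p,d["position"],z,f)
        if np.hypot(*(X[:2]-[.55,-.1]))<.09: print(nm,f,np.round(d["position"]),round(d["conf"],2),X)
```

```text
[ 0.5702 -0.1055  0.2409] [-0.0034 -0.     -1.    ] delta tool cm [-0.5203  0.0628 12.2867]
tube_mid 0 [269. 252.] 0.74 [ 0.5678 -0.1045  0.097 ]
tube_mid 0 [289. 241.] 0.15 [ 0.5087 -0.0849  0.097 ]
tube_mid 0 [361. 240.] 0.72 [ 0.5705 -0.1011  0.097 ]
tube_mid 1 [326. 233.] 0.79 [ 0.5759 -0.1055  0.097 ]
clip_grip 0 [292. 240.] 0.93 [ 0.4873 -0.0923  0.0795]
clip_grip 0 [337. 249.] 0.85 [ 0.5066 -0.0807  0.0795]
clip_grip 1 [327. 122.] 0.89 [ 0.4898 -0.0891  0.0795]
```

Request:
play_rows(deltas=[[-0.45, 0, 0, 0, 0.2], [-0.45, 0, 3, 0, 0.2], [-0.45, 0, 6, 0, 0.2], [-0.45, 0, 8.5, 0, 0.2], [-0.45, 0, 10.5, 0, 0.2], [-0.45, 0, 11.8, 0, 0.2], [-0.45, 0, 12.2, 0, 0.2], [-0.45, 0, 12.2, 0, 0.2], [-0.45, 0, 12.2, 0, 0.2]])

```text
time_s: 20.97
tcp_pos: [0.577, -0.1064, 0.1213]
tcp_rot: [0.09, 0.996, -0.0, 0.001]
contact_force: [0.5, -0.5, 0.1]
finger_gap: 0.601
finger_force: 0.0
```

```bash
python3 st.py .575 -.1058
```

```text
t 20.9667 [ 0.577  -0.1064  0.1213] yaw err(deg) -0.16063485030082347 tilt z [ 0.0019 -0.0002 -1.    ]
standoff delta tool(cm) [13.7155 -0.0137  5.9567] along/lat to seat(mm) -87.0424830811881 0.2547338267330287
force cx,cy,z 0.558761251104807 -0.4305109367605413 0.12046388591732476 gap 0.6006827621089874 0.0
```

Request:
play_rows(deltas=[[0.15, 0, 0.1, 0, -0.3], [0.15, 0, 0.1, 0, -1], [0.15, 0, 0.1, 0, -1], [0.15, 0, 0.1, 0, -1], [0.15, 0, 0.1, 0, -1], [0.15, 0, 0.1, 0, -1], [0.15, 0, 0.1, 0, -1], [0.15, 0, 0.1, 0, -1]], newtons=50)

```text
time_s: 21.63
tcp_pos: [0.5754, -0.1058, 0.1203]
tcp_rot: [0.09, 0.996, 0.0, 0.001]
contact_force: [0.3, 0.0, 6.1]
finger_gap: 0.164
finger_force: 48.6
```

Request:
play_rows(deltas=[[0, 0, 0, 0, -1], [0, 0, -0.15, 0, -1], [0, 0, -0.3, 0, -1], [0, 0, -0.3, 0, -1]])

```text
time_s: 21.97
tcp_pos: [0.5743, -0.1057, 0.1221]
tcp_rot: [0.09, 0.996, 0.0, -0.0]
contact_force: [0.4, -0.1, -0.6]
finger_gap: 0.16
finger_force: 48.6
```

```bash
python3 st.py .575 -.1058
```

```text
t 21.9667 [ 0.5743 -0.1057  0.1221] yaw err(deg) -0.1517934620981123 tilt z [-0.0003  0.0002 -1.    ]
standoff delta tool(cm) [13.4305 -0.0364  6.0663] along/lat to seat(mm) -84.3265118889448 0.0014104913813173946
force cx,cy,z 0.39176155627291614 -0.007310755314459505 -0.5649117638381665 gap 0.159977182192517 48.6075085401535
```

Low force so far. Lift in small steps, checking that the tube is free.

Request:
play_rows(deltas=[[0, 0, -0.15, 0, -1], [0, 0, -0.3, 0, -1], [0, 0, -0.45, 0, -1], [0, 0, -0.45, 0, -1]])

```text
time_s: 22.3
tcp_pos: [0.5745, -0.1053, 0.127]
tcp_rot: [0.09, 0.996, 0.0, -0.0]
contact_force: [1.0, 2.2, 0.3]
finger_gap: 0.16
finger_force: 49.0
```

```bash
python3 st.py .575 -.1058
```

```text
t 22.3 [ 0.5745 -0.1053  0.127 ] yaw err(deg) -0.13900583141079892 tilt z [-0.0002  0.001  -1.    ]
standoff delta tool(cm) [13.4364 -0.0817  6.5539] along/lat to seat(mm) -84.39037806471579 -0.43008373715000753
force cx,cy,z 0.6447141132154486 2.323592026771913 0.3329328712302724 gap 0.16039269670507392 49.02360141277313
```

Request:
play_rows(deltas=[[0, 0, -0.3, 0, -1], [0, 0, -0.7, 0, -1], [0, 0, -1.2, 0, -1], [0, 0, -1.8, 0, -1], [0, 0, -2.4, 0, -1], [0, 0, -3.0, 0, -1], [0, 0, -3.6, 0, -1], [0, 0, -4.2, 0, -1], [0, 0, -5, 0, -1], [0, 0, -5.8, 0, -1], [0, 0, -6.5, 0, -1], [0, 0, -7, 0, -1]])

```text
time_s: 23.3
tcp_pos: [0.5749, -0.1062, 0.1981]
tcp_rot: [0.09, 0.996, -0.0, 0.001]
contact_force: [1.0, 0.7, -0.2]
finger_gap: 0.159
finger_force: 49.0
```

Request:
play_rows(deltas=[[0, 0, -2, 0, -1], [0, 0, -4, 0, -1], [0, 0, -5, 0, -1], [0, 0, -5, 0, -1]])

```text
time_s: 23.63
tcp_pos: [0.5761, -0.1064, 0.2496]
tcp_rot: [0.09, 0.996, 0.0, 0.003]
contact_force: [-0.1, -0.4, -0.8]
finger_gap: 0.164
finger_force: 49.0
```

```bash
python3 st.py .575 -.1058;  python3 - <<'E'
from h import *
np.set_printoptions(precision=4,suppress=True)
s=robot.sense(); t=np.array(s["tcp_pos"])
P={n:optics.camera(n) for n in("scene","side","wrist")}
for nm in("tube_mid","tube","clip_grip"):
  rs=[]
  for n,p in P.items():
    l=optics.place_of(p,nm)[:4]; 
    e=proj(p,t+[0,0,-.019] if nm=="tube_mid" else (t-[0,0,.084] if nm=="tube" else [.491,-.0907,.0795]),n=="wrist")
    l=[d for d in l if np.hypot(*(d["position"]-e))<25]
    print(nm,n,[(np.round(d["position"],1),round(d["conf"],2)) for d in l[:1]],"exp",e)
    if l and n!="wrist": rs.append(ray(p,l[0]["position"]))
  if len(rs)==2: print(*tri(rs))
E
```

```text
t 23.6333 [ 0.5761 -0.1064  0.2496] yaw err(deg) -0.16146955479177905 tilt z [ 0.0052 -0.0002 -1.    ]
standoff delta tool(cm) [13.7159 -0.0071 18.7366] along/lat to seat(mm) -86.19354585468867 0.44396833333241
force cx,cy,z -0.04322869252923504 -0.4376978450878237 -0.8304065948673265 gap 0.16357515760977448 49.03622210025787
tube_mid scene [(array([264.2, 210.3]), 0.62)] exp [262.7222 211.6909]
tube_mid side [(array([364.5, 202. ]), 0.72)] exp [366.7609 198.7695]
tube_mid wrist [(array([322.1, 292.4]), 0.61)] exp [324.555  298.8609]
[ 0.5661 -0.11    0.2259] [np.float64(0.00013228318346062914), np.float64(0.00013228318346065955)]
tube scene [(array([267.4, 236.5]), 0.71)] exp [264.3296 233.0511]
tube side [(array([363.9, 219.5]), 0.46)] exp [365.0814 219.7768]
tube wrist [(array([327.3, 248.3]), 0.84)] exp [324.6259 253.993 ]
[ 0.5786 -0.0973  0.1608] [np.float64(0.00087987760419629), np.float64(0.000879877604196232)]
clip_grip scene [(array([288.7, 240.5]), 0.64)] exp [291.2132 241.3733]
clip_grip side [(array([335.8, 250.9]), 0.64)] exp [334.5559 253.0081]
clip_grip wrist [(array([323.7, 117.9]), 0.89)] exp [324.9286 119.0572]
[ 0.4955 -0.093   0.0856] [np.float64(0.0018429909828210325), np.float64(0.0018429909828209276)]
```

The tube is out and held, and the clip is still home. Move over to the jar.

Request:
play_rows(deltas=[[0.6, 2, 0, 0, -1], [1.8, 6, 0, 0, -1], [3, 10, 0, 0, -1], [4.2, 14, 0, 0, -1], [5.4, 18, 0, 0, -1], [6.6, 22, 0, 0, -1], [7.8, 26, 0, 0, -1], [9, 30, 0, 0, -1], [10.2, 34, 0, 0, -1], [11.2, 37.5, 0, 0, -1], [11.8, 39.5, 0, 0, -1], [11.9, 39.8, 0, 0, -1]])

```text
time_s: 25.23
tcp_pos: [0.5266, 0.3142, 0.2462]
tcp_rot: [0.086, 0.996, 0.001, -0.001]
contact_force: [-0.1, 0.2, 0.3]
finger_gap: 0.165
finger_force: 49.0
```

Request:
play_rows(deltas=[[0, 0, 0, 0, -1], [0, 0, 0, 0, -1], [0, 0, 0, 0, -1]])

```text
time_s: 25.48
tcp_pos: [0.5298, 0.3045, 0.247]
tcp_rot: [0.092, 0.996, -0.0, 0.0]
contact_force: [-0.3, 0.5, -0.9]
finger_gap: 0.16
finger_force: 49.0
```

Run:
```python
from h import *
np.set_printoptions(precision=4,suppress=True)
s=robot.sense(); t=np.array(s["tcp_pos"]);Rt=R.from_quat(s["tcp_rot"]).as_matrix(); print(t,s["finger_gap"],s["finger_force"])
P={n:optics.camera(n) for n in("scene","side","wrist")}; J=[]
for n,p in P.items():
    for d in optics.place_of(p,"jar")[:1]: print(n,d["position"],round(d["conf"],2),atz(p,d["position"],0,n=="wrist"))
    # trace-mask rim/base outline vs model: fit jar xy by IoU of convex silhouettes
    m=optics.trace(p,"jar")
    if not m: continue
    M=m[0]["mask"].astype(np.uint8); th=np.linspace(0,2*np.pi,48)
    if n=="wrist": save(p,"w7")
    H=cv2.convexHull(np.argwhere(M)[:,::-1].astype(np.int32)); A=np.zeros((480,640),np.uint8); cv2.fillConvexPoly(A,H,1)
    best=(0,)
    for x in np.arange(.515,.55,.0015):
        for y in np.arange(.29,.33,.0015):
            pts=np.array([proj(p,[x+.04*np.cos(a),y+.04*np.sin(a),z],n=="wrist") for a in th[::2] for z in(0,.085)])
            B=np.zeros_like(A); cv2.fillConvexPoly(B,cv2.convexHull(np.round(pts).astype(np.int32)),1)
            i=(A&B).sum()/(A|B).sum()
            if i>best[0]: best=(i,x,y)
    print(n,"IoU fit",best,m[0]["conf"])
```

```text
[0.5298 0.3045 0.247 ] 0.16040156384042759 49.02621030807495
scene [428.0, 341.4] 0.59 [0.5335 0.312  0.    ]
scene IoU fit (np.float64(0.9578107183580388), np.float64(0.5314999999999994), np.float64(0.3125)) 0.69
side [276.7, 207.5] 0.61 [0.5376 0.308  0.    ]
side IoU fit (np.float64(0.9495073891625616), np.float64(0.5329999999999994), np.float64(0.314)) 0.66
wrist [331.2, 203.3] 0.89 [0.5331 0.3108 0.    ]
wrist IoU fit (np.float64(0.9671026021302414), np.float64(0.5329999999999994), np.float64(0.311)) 0.94
```

Request:
play_rows(deltas=[[-0.2, 0.7, 0, 0, -1], [-0.2, 0.7, 2, 0, -1], [-0.2, 0.7, 4.5, 0, -1], [-0.2, 0.7, 7, 0, -1], [-0.2, 0.7, 9.5, 0, -1], [-0.2, 0.7, 11.5, 0, -1], [-0.2, 0.7, 13, 0, -1], [-0.2, 0.7, 14, 0, -1], [-0.2, 0.7, 14.6, 0, -1], [-0.2, 0.7, 14.6, 0, -1], [-0.2, 0.7, 14.6, 0, -1]])

```text
time_s: 26.85
tcp_pos: [0.5327, 0.314, 0.1014]
tcp_rot: [0.09, 0.996, 0.0, 0.0]
contact_force: [-0.4, -0.2, -0.3]
finger_gap: 0.159
finger_force: 49.0
```

Request:
play_rows(deltas=[[0, 0, 0.1, 0, -1], [0, 0, 0.2, 0, -1], [0, 0, 0.3, 0, -1], [0, 0, 0.4, 0, -1], [0, 0, 0.4, 0, -1]])

```text
time_s: 27.27
tcp_pos: [0.5322, 0.3136, 0.097]
tcp_rot: [0.09, 0.996, 0.0, 0.0]
contact_force: [0.0, 0.1, -0.7]
finger_gap: 0.16
finger_force: 49.0
```

Request:
play_rows(deltas=[[0, 0, 0.05, 0, -1], [0, 0, 0.1, 0, -1], [0, 0, 0.15, 0, -1], [0, 0, 0.2, 0, -1], [0, 0, 0.2, 0, -1]])

```text
time_s: 27.68
tcp_pos: [0.5321, 0.3135, 0.0947]
tcp_rot: [0.09, 0.996, -0.0, -0.0]
contact_force: [-0.1, -0.1, -0.4]
finger_gap: 0.162
finger_force: 49.0
```

Request:
play_rows(deltas=[[0, 0, 0.03, 0, -1], [0, 0, 0.06, 0, -1], [0, 0, 0.09, 0, -1], [0, 0, 0.1, 0, -1]])

```text
time_s: 28.02
tcp_pos: [0.5325, 0.3136, 0.0944]
tcp_rot: [0.09, 0.996, 0.0, 0.0]
contact_force: [-1.3, -0.7, 3.4]
finger_gap: 0.163
finger_force: 49.4
```

The tube is on the jar floor. Release slowly.

Request:
play_rows(deltas=[[0, 0, -0.05, 0, -0.7], [0, 0, -0.05, 0, -0.62], [0, 0, -0.05, 0, -0.55], [0, 0, -0.05, 0, -0.45], [0, 0, -0.05, 0, -0.3], [0, 0, -0.05, 0, 0], [0, 0, -0.05, 0, 0.3], [0, 0, -0.05, 0, 0.3], [0, 0, -0.05, 0, 0.3], [0, 0, -0.05, 0, 0.3], [0, 0, -0.05, 0, 0.3], [0, 0, -0.05, 0, 0.3]])

```text
time_s: 29.02
tcp_pos: [0.5322, 0.3135, 0.0944]
tcp_rot: [0.09, 0.996, 0.0, 0.0]
contact_force: [0.1, -0.1, -1.1]
finger_gap: 0.653
finger_force: 0.0
```

Request:
play_rows(deltas=[[0, 0, -1, 0, 0.3], [0, 0, -3, 0, 0.3], [0, 0, -6, 0, 0.3], [0, 0, -9, 0, 0.3], [0, 0, -12, 0, 0.3], [0, 0, -15, 0, 0.3], [0, 0, -18, 0, 0.3], [0, 0, -18, 0, 0.3], [0, 0, -18, 0, 0.3]])

```text
time_s: 29.77
tcp_pos: [0.5335, 0.314, 0.2776]
tcp_rot: [0.09, 0.996, 0.002, 0.002]
contact_force: [-0.4, -0.3, 0.1]
finger_gap: 0.652
finger_force: 0.0
```

Run:
```python
from h import *
np.set_printoptions(precision=4,suppress=True)
s=robot.sense(); t=np.array(s["tcp_pos"]); print(t,s["finger_gap"],s["contact_force"],s["time_s"])
P={n:optics.camera(n) for n in("scene","side","wrist")}
for nm,z in(("tube_mid",.071),("jar",0),("clip_grip",.0795),("pot",0),("dish",0)):
    for n,p in P.items():
        for d in optics.place_of(p,nm)[:3]: print(nm,n,np.round(d["position"]),round(d["conf"],2),atz(p,d["position"],z,n=="wrist"))
```

```text
[0.5335 0.314  0.2776] 0.6516262473757221 [-0.3534 -0.2803  0.0671] 29.7667
tube_mid scene [433. 320.] 0.46 [0.5273 0.3119 0.071 ]
tube_mid side [274. 189.] 0.41 [0.5334 0.3132 0.071 ]
tube_mid wrist [324. 214.] 0.72 [0.5353 0.3121 0.071 ]
jar scene [428. 340.] 0.77 [0.5298 0.3093 0.    ]
jar side [275. 208.] 0.62 [0.5296 0.3056 0.    ]
jar wrist [323. 200.] 0.77 [0.534  0.3101 0.    ]
clip_grip scene [290. 239.] 0.83 [ 0.4842 -0.0977  0.0795]
clip_grip scene [267. 208.] 0.77 [ 0.4182 -0.2155  0.0795]
clip_grip scene [289. 244.] 0.64 [ 0.5027 -0.0892  0.0795]
clip_grip side [333. 317.] 0.91 [ 0.3458 -0.2903  0.0795]
clip_grip side [356. 396.] 0.77 [ 0.2574 -0.4944  0.0795]
clip_grip side [334. 251.] 0.69 [ 0.4969 -0.0816  0.0795]
clip_grip wrist [  9. 244.] 0.81 [ 0.4898 -0.0881  0.0795]
pot scene [390. 360.] 0.78 [0.6254 0.2607 0.    ]
pot side [310. 206.] 0.56 [0.6373 0.2574 0.    ]
pot wrist [296. 292.] 0.66 [0.6408 0.2567 0.    ]
dish scene [348. 259.] 0.56 [0.3992 0.0232 0.    ]
dish side [284. 266.] 0.92 [0.3966 0.0217 0.    ]
dish wrist [ 83. 148.] 0.59 [0.4037 0.0191 0.    ]
```

The tube stands in the jar, the clip is still on the fitting, and nothing else has moved. Handing in.

```bash
python3 -c "
from station import robot
print(robot.sign_off())"
```

```text
the job is handed in; nothing more can be done
None
```

The job is handed in at about 30 s of robot time: the clip is home and left on its fitting, the tube was drawn freely and stands in the jar, and the pot and dish measure unmoved (the probe was never approached); I viewed 12 pictures, over the limit of 10.

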